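# Put three mixed-up lids back on their own jars

## Task

The lids of the three clay jars were mixed up: put each one back on the jar whose mouth it fits, sitting level with its plate down on the rim - the narrowest lid (ball knob) on the pot-bellied jar, the middle one (button knob) on the tall jar, the widest (strap handle) on the low wide jar. The bare wooden bat is free for setting a lid aside on the way. The clay is fragile, so tip no lid or jar over, leave the jars standing where they are, and do not push the white bowl about or knock over the red slip bulb or the dark wooden stamp.

Things in the scene. Friction and masses are not known exactly. Their poses are not given: they have to be found in the camera images.
- lid_ball_grip (a point): Lid with a ball knob, 26 mm across, 36 mm tall. Plate 78 mm across, 6 mm thick; below it a bevelled skirt 44 mm across, 11 mm deep, that enters its own jar's mouth with 4 mm play all round. Point: middle of the grip, on the axis, 41 mm above the skirt's bottom, 24 mm above the plate; z up. 120 g. Belongs to the pot-bellied jar; starts on the tall jar.
- lid_button_grip (a point): Lid with a flat-topped button knob, 33 mm across, 32 mm tall. Plate 90 mm across, 6 mm thick; below it a bevelled skirt 56 mm across, 11 mm deep, that enters its own jar's mouth with 4 mm play all round. Point: middle of the grip, on the axis, 41 mm above the skirt's bottom, 24 mm above the plate; z up. 160 g. Belongs to the tall jar; starts on the low wide jar.
- lid_strap_grip (a point): Lid with an arched strap: 13 mm bar, 75 mm long, 33 mm tall. Plate 102 mm across, 6 mm thick; below it a bevelled skirt 68 mm across, 11 mm deep, that enters its own jar's mouth with 4 mm play all round. Point: middle of the grip, on the axis, 41 mm above the skirt's bottom, 24 mm above the plate; z up, x along the strap. 200 g. Belongs to the low wide jar; starts on the pot-bellied jar.
- jar_belly: Pot-bellied jar with a narrow neck, of red-brown clay like all jars and lids: 105 mm tall, 115 mm across at the widest, foot 72 mm; round mouth 52 mm wide in a level rim 66 mm across at the top. Origin: centre of its underside, z up. 750 g, loose. When its own lid (ball knob) is seated, that lid's point is 135 mm above this origin. At the start the strap lid stands on its rim, too wide to enter.
- jar_tall: Tall jar with a high shoulder, of red-brown clay like all jars and lids: 135 mm tall, 105 mm across at the widest, foot 76 mm; round mouth 64 mm wide in a level rim 78 mm across at the top. Origin: centre of its underside, z up. 800 g, loose. When its own lid (button knob) is seated, that lid's point is 165 mm above this origin. At the start the ball lid bridges its mouth.
- jar_wide: Low, straight-sided, wide-mouthed jar, of red-brown clay like all jars and lids: 84 mm tall, 106 mm across at the widest, foot 94 mm; round mouth 76 mm wide in a level rim 90 mm across at the top. Origin: centre of its underside, z up. 750 g, loose. When its own lid (strap) is seated, that lid's point is 114 mm above this origin. At the start the button lid bridges its mouth.
- bat_top (a point): Round throwing bat of bare light plywood lying flat on the table, 140 mm across and 12 mm thick, 350 g, loose; empty. This point is the centre of its upper face. A lid set on it stands on its skirt, its grip point 41 mm above this point. Fixed ware wrapped in film, 175 mm high, stands mid-table in front of a wrapped mould 265 mm high: carry lids over the first, in front of the second.
- bowl: White porcelain bowl, 125 mm across and 60 mm high, standing empty among the jars; a bystander. Origin: centre of its underside.
- trailer: Slip trailer standing on the table: a red rubber bulb 54 mm across with a white nozzle, 100 mm high; a bystander. Origin: centre of its underside.
- stamp_a: Turned stamp of dark wood standing on its face at the front edge of the table, 26 mm across and 60 mm high (a paler one stands farther left); a bystander. Origin: centre of its underside.
Not all that is in view belongs to the job. Leave any orange look-alike of the part that bears lid_ball_grip alone.

How it is judged:
By the outcome, as a careful person would: the job done as asked, in the order asked, and still so for the second after the job is handed in, with the robot touching nothing.
It also fails if it takes over 120 s, if anything falls off the work surface, if the arm or the gripper's body presses on something with over 40 N, if the wrist force passes 120 N, or if a joint passes its speed limit or range.

## Robot

A 6-joint arm with a two-finger parallel gripper is mounted at the origin on a cart in front of the work surface, level with it; the furniture and walls round the work are solid. World frame = base frame: x ahead of the robot, y to its left, z up, the work surface at z = 0. Lengths are in m, angles in rad, forces in N, time in s.
With the tool pointing down it reaches from about 0.425 to 0.925 m from the base axis. Payload 12.5 kg.
Tool frame: the origin (TCP) lies midway between the tips of the shut fingers; the grasp point (between the pads) lies 19 mm behind it (tcp_to_grasp is the distance from the TCP to the grasp point, in m); x points along the fingers, y is the direction in which the jaws open and shut, and the axes are right-handed (so a half turn about x gives the same grasp; the last joint's range is limited). The gripper opens to 85 mm and grips with 20 to 120 N. Pads are 22 mm wide; open, the fingers measure 114 mm over their backs; the gripper's body (76 mm by 85 mm) begins 54 mm behind the grasp point. The pads swing forward as they close: fully open they stand 13 mm farther back than shut.
Start: joints at [-1.42, 0.491, 1.559, -0, 1.092, -0.106], TCP at [0.159, -0.605, 0.231] pointing down, gripper open.
Joint ranges: [-3.1, 3.1], [-0.84, 2.19], [0.05, 2.79], [-1.13, 4.28], [0.06, 2.93], [-2.69, 2.69]. Speed limits (rad/s): [2.22, 2.22, 2.79, 3.14, 3.14, 3.14].

## Interface

Orientations are given as a rotation vector (axis times angle).
In Python, from station import * gives the robot as it stands. Calls block until the motion is done:
- reach(position, orientation): joint-space move of the TCP to a pose.
- line_to(position, attitude=None, v=0.15, guard=None): straight line of the TCP; attitude=None keeps the orientation; v is the mean speed in m/s. With guard (N) it stops when the force on the tool has changed by that much, and returns True; else False.
- set_joints(angles): joint-space move.
- grip(opening): finger opening in m; the grip force is fixed at half the most; returns when the fingers have stopped.
- hold(seconds).
- solve_ik(position, orientation): joint angles nearest the present ones, or None.
- capture(name): name is "side" or "top"; returns a dict with "image" (480x640x3 uint8, blue, green, red), "intrinsics" (3x3 intrinsics, pixels), "k1" (the pictures are not rectified: a ray, as slopes to the right and down, at radius r is drawn at 1 + k1 r^2 times it, then the intrinsics apply), "R" (3x3) and "t" (3): a world point X has camera coordinates R X + t. Camera axes: x right, y down, z forward; pixel columns grow to the right and rows downward; lengths in m; the calibration is good to about 2 mm. A picture is of the moment at which its call begins. There is no depth.
A pose or a line that the arm cannot do raises Unreachable and nothing moves.
- close_job(): hands the job in, once; it reports no verdict.
Trained networks look in a picture, given as the dict that the camera call returned (one of the last four; its "shot" number tells which), for a name from the list of things; names that differ only in an ending like _2 or _b are one class to them, and where a whole thing is asked for, a point or a joint stands for the part that bears it (a point fixed in the world has none). Each returns a list of dicts, best first, with "conf" (0 to 1); they miss things now and then, are a little off and sometimes report something else, mostly with a low value. They report only what shows in the picture. A call takes as long as a camera call. They do not tell look-alikes from the thing itself.
- silhouettes(label, picture): "mask" (480x640 bool, what is visible of it) and "point" ([column, row] in pixels, amid what is visible of it).
Readings, each from a call of its own:
- read_clock(): time.
- read_joints(): joint angles.
- read_joint_vel(): joint speeds.
- read_joint_efforts(): joint torques, N m.
- read_tcp_pos(): TCP position.
- read_eef_rot(): TCP orientation.
- read_ft_force(): force on the tool from outside, world axes, zero at the start.
- read_moment(): the same for the moment, N m.
- read_grip_width(): finger opening in m.
Only numpy, scipy, OpenCV 4.12 (cv2) and the standard library are available. Lean on these libraries where they do the work, as an engineer would, in place of code of your own. Each camera call takes 0.05 s, during which the arm holds its last target.

## Working session

There is one attempt and no reset: what is moved stays moved. The work goes in short steps, each a Python script; the robot and the scene stay as the last script left them, time stands still between calls to the robot, and variables do not carry over. Pictures are saved under pics/ and viewed, and the job is handed in when it is done.

```bash
ls; mkdir -p pics
python3 - <<'E'
from station import *
import cv2,numpy as np
for n in("side","top"):
    p=capture(n); cv2.imwrite(f"pics/{n}0.png",p["image"]); print(n,p["intrinsics"],p["k1"],p["R"],p["t"],-np.array(p["R"]).T@np.array(p["t"]))
print(read_clock(),read_tcp_pos(),read_eef_rot())
E
```

```text
pics
side [[610.80140314   0.         323.4545286 ]
 [  0.         610.80140314 240.93355702]
 [  0.           0.           1.        ]] -0.1064705947296574 [[-0.99178559 -0.12603747  0.02181492]
 [-0.09415242  0.60389014 -0.79148722]
 [ 0.08658323 -0.78703956 -0.61079627]] [0.56481189 0.16772263 1.59749467] [0.43764755 1.22719291 1.09617278]
top [[477.74823211   0.         310.0554938 ]
 [  0.         477.74823211 239.98589555]
 [  0.           0.           1.        ]] -0.03019569493276586 [[-2.85371723e-02 -9.99592730e-01 -6.64116656e-05]
 [-9.95509444e-01  2.84265984e-02 -9.02932691e-02]
 [ 9.02583832e-02 -2.51060114e-03 -9.95915218e-01]] [-0.02283173  0.56251122  1.14485341] [ 0.45600106 -0.03593844  1.19096639]
0.1 [ 0.15875726 -0.60429793  0.23079893] [ 2.08492995  0.27024932 -2.08498287]
```

View pics/side0.png

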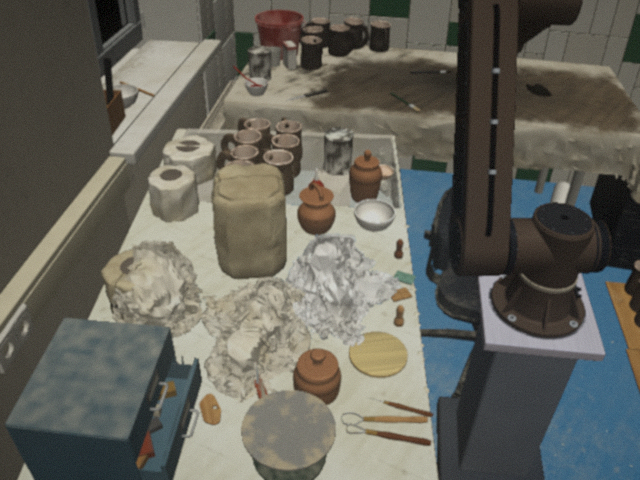

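View pics/top0.png

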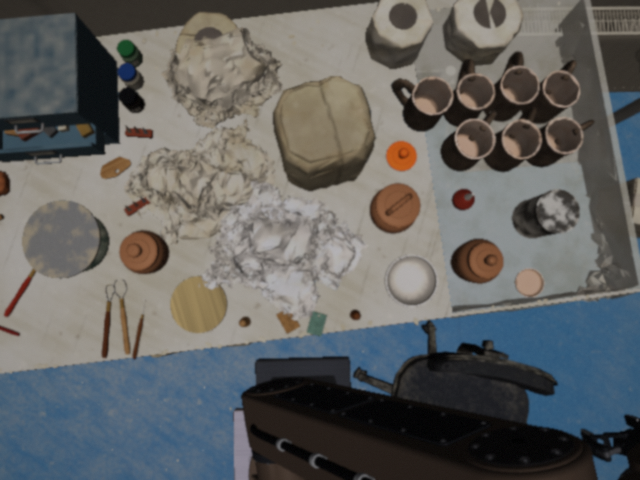

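```bash
cat > h.py <<'E'
from station import *
import cv2,numpy as np
from scipy.optimize import least_squares
def proj(p,X):
    X=np.atleast_2d(X); c=X@np.array(p["R"]).T+np.array(p["t"]); s=c[:,:2]/c[:,2:]
    s=s*(1+p["k1"]*(s**2).sum(1,keepdims=True)); K=np.array(p["intrinsics"])
    return s*[K[0,0],K[1,1]]+[K[0,2],K[1,2]]
def ray(p,uv):
    K=np.array(p["intrinsics"]); d=(np.array(uv,float)-[K[0,2],K[1,2]])/[K[0,0],K[1,1]]
    s=d.copy()
    for _ in range(20): s=d/(1+p["k1"]*(s@s))
    R=np.array(p["R"]); return -R.T@np.array(p["t"]), R.T@np.r_[s,1]
def atz(p,uv,z):
    o,d=ray(p,uv); return o+d*(z-o[2])/d[2]
def tri(ps,uvs):
    A=np.zeros((3,3));b=np.zeros(3)
    for p,uv in zip(ps,uvs):
        o,d=ray(p,uv); d/=np.linalg.norm(d); M=np.eye(3)-np.outer(d,d); A+=M;b+=M@o
    return np.linalg.solve(A,b)
def draw(p,pts,f,crop=None,s=1):
    im=p["image"].copy()
    x0,y0,x1,y1=crop or (0,0,640,480)
    im=cv2.resize(im[y0:y1,x0:x1],None,fx=s,fy=s,interpolation=cv2.INTER_CUBIC)
    for c,X in pts:
        for u in proj(p,X): cv2.circle(im,(int(round((u[0]+.5-x0)*s)),int(round((u[1]+.5-y0)*s))),1,c,-1)
    cv2.imwrite(f,im)
def ring(c,z,d,n=60):
    a=np.linspace(0,2*np.pi,n); return np.c_[c[0]+d/2*np.cos(a),c[1]+d/2*np.sin(a),0*a+z]
E
python3 - <<'E'
from h import *
ps={n:capture(n) for n in("side","top")}
for l in ["lid_ball_grip","lid_button_grip","lid_strap_grip","jar_belly","jar_tall","jar_wide","bat_top","bowl","trailer","stamp_a"]:
    for n,p in ps.items():
        for r in silhouettes(l,p)[:3]:
            m=r["mask"]; ys,xs=np.nonzero(m)
            print(l,n,round(r["conf"],2),np.round(r["point"],1),m.sum(),(xs.min(),xs.max(),ys.min(),ys.max()) if len(xs) else None)
import pickle
pickle.dump(ps,open("ps0.pkl","wb"))
E
```

```text
lid_ball_grip side 0.58 [369.1 160.2] 269 (np.int64(356), np.int64(378), np.int64(151), np.int64(168))
lid_ball_grip top 0.9 [484.5 257.6] 974 (np.int64(468), np.int64(504), np.int64(243), np.int64(278))
lid_ball_grip top 0.82 [401.6 155.4] 710 (np.int64(386), np.int64(415), np.int64(142), np.int64(171))
lid_ball_grip top 0.48 [398.6 204.2] 1563 (np.int64(376), np.int64(419), np.int64(184), np.int64(227))
lid_button_grip top 0.86 [137.5 252.3] 1138 (np.int64(119), np.int64(157), np.int64(233), np.int64(269))
lid_button_grip top 0.38 [461.5 197.6] 405 (np.int64(451), np.int64(474), np.int64(189), np.int64(210))
lid_strap_grip side 0.96 [316.7 192.7] 551 (np.int64(300), np.int64(333), np.int64(183), np.int64(205))
lid_strap_grip top 0.66 [396.3 205.8] 1546 (np.int64(376), np.int64(420), np.int64(184), np.int64(227))
jar_belly side 0.78 [317.6 216. ] 1031 (np.int64(297), np.int64(335), np.int64(202), np.int64(234))
jar_belly side 0.49 [366.2 159.9] 315 (np.int64(354), np.int64(378), np.int64(150), np.int64(168))
jar_tall side 0.8 [363.1 185.5] 955 (np.int64(349), np.int64(381), np.int64
[... 478 characters left out ...]
 np.int64(276), np.int64(332))
bowl side 0.86 [376.5 215.6] 1056 (np.int64(353), np.int64(395), np.int64(199), np.int64(230))
bowl top 0.91 [409.8 278.2] 2209 (np.int64(384), np.int64(437), np.int64(254), np.int64(306))
trailer top 0.86 [460.3 200.6] 380 (np.int64(452), np.int64(473), np.int64(190), np.int64(210))
stamp_a side 0.69 [399.8 251. ] 149 (np.int64(394), np.int64(403), np.int64(239), np.int64(258))
stamp_a side 0.53 [317.9 191.9] 603 (np.int64(299), np.int64(333), np.int64(182), np.int64(205))
stamp_a top 0.51 [357.4 314.7] 95 (np.int64(350), np.int64(360), np.int64(309), np.int64(319))
stamp_a top 0.27 [160.  258.9] 513 (np.int64(131), np.int64(168), np.int64(232), np.int64(273))
```

```bash
cat > zoom.py <<'E'
from h import *
import pickle,sys
ps=pickle.load(open("ps0.pkl","rb"))
def z(im,x,y,w,h,s):return cv2.resize(im[y:y+h,x:x+w],None,fx=s,fy=s,interpolation=cv2.INTER_CUBIC)
t,sd=ps["top"]["image"],ps["side"]["image"]
W=65
a=np.hstack([z(t,366,175,W,W,4),z(t,448,230,W,W,4),z(t,112,220,W,W,4)])
b=np.hstack([z(sd,286,175,W,W,4),z(sd,335,145,W,W,4),z(sd,286,342,W,W,4)])
cv2.imwrite("pics/zoom0.png",np.vstack([a,b]))
E
python3 zoom.py
```

```text
(no output)
```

View pics/zoom0.png

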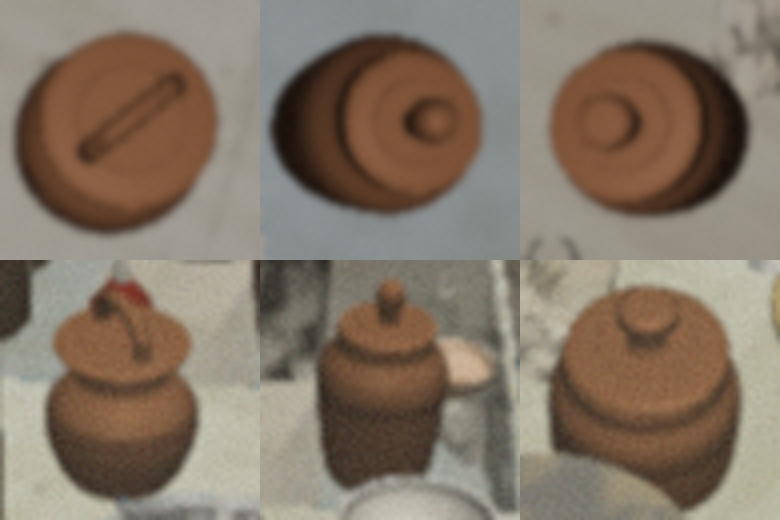

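Run:
```python
from h import *
import pickle
ps=pickle.load(open("ps0.pkl","rb")); T,S=ps["top"],ps["side"]
for n,a,b,z in [("ball",(491.4,259.4),(367.6,151.4),.164),("button",(132.9,249.6),(318.1,354.1),.122),("strap",(398.7,204.1),(317.4,189.1),.152)]:
    print(n,tri([T,S],[a,b]).round(4),atz(T,a,z).round(4),atz(S,b,z).round(4))
print("strap plate",atz(T,(397.6,203.9),.122).round(4))
for n,a,b,z in [("bat",(197.9,305),(377.6,355),.012),("bowl rim",(410,279.5),(375,213),.055)]:
    print(n,tri([T,S],[a,b]).round(4),atz(T,a,z).round(4),atz(S,b,z).round(4))
for n,a,z in [("trailer",(463,199),.05),("stamp",(355,314),.05),("stampb",(244,322),.05),("orange",(402,155),.03),("wheel",(62,239),.1)]: print(n,atz(T,a,z).round(3))
e=[atz(T,(366+85/4,175+153/4),.13),atz(T,(366+180/4,175+83/4),.13)]; d=e[1]-e[0]; print("strap dir",d,np.degrees(np.arctan2(d[1],d[0])))
```

```text
ball [ 0.4931 -0.4241  0.1766] [ 0.4958 -0.4289  0.164 ] [ 0.4916 -0.4465  0.164 ]
button [0.5401 0.3609 0.1213] [0.5425 0.3608 0.122 ] [0.5376 0.3617 0.122 ]
strap [ 0.6226 -0.2372  0.1452] [ 0.6239 -0.2359  0.152 ] [ 0.6189 -0.2262  0.152 ]
strap plate [ 0.6293 -0.2392  0.122 ]
bat [0.4101 0.2419 0.0068] [0.4106 0.2407 0.012 ] [0.4099 0.2466 0.012 ]
bowl rim [ 0.4543 -0.2733  0.0549] [ 0.4581 -0.2732  0.055 ] [ 0.4506 -0.2732  0.055 ]
trailer [ 0.649 -0.412  0.05 ]
stamp [ 0.381 -0.14   0.05 ]
stampb [0.369 0.123 0.05 ]
orange [ 0.767 -0.273  0.03 ]
wheel [0.574 0.535 0.1  ]
strap dir [ 0.0382611  -0.05531602  0.        ] -55.329084837428766
```

```bash
cat > ov.py <<'E'
from h import *
import pickle,sys
def ov(ps,items,f,s=4,W=65):
    rows=[]
    for n in("top","side"):
        r=[]
        for it in items:
            P=ps[n]; rings=it["rings"]; u=proj(P,np.r_[it["c"],it["zc"]])[0]; x,y=np.clip(int(u[0]-W/2),0,640-W),np.clip(int(u[1]-W/2),0,480-W)
            im=cv2.resize(P["image"][y:y+W,x:x+W],None,fx=s,fy=s,interpolation=cv2.INTER_CUBIC)
            im=cv2.convertScaleAbs(im,alpha=1.6)
            for c,X in rings:
                for q in proj(P,X): cv2.circle(im,(int((q[0]+.5-x)*s),int((q[1]+.5-y)*s)),0,c,-1)
            r.append(im)
        rows.append(np.hstack(r))
    cv2.imwrite(f,np.vstack(rows))
G,B,R,Y=(0,255,0),(255,0,0),(0,0,255),(0,255,255)
def lid(c,zp,D,kd,kh,z0=0,jar=None): # zp plate-top z
    r=[(G,ring(c,zp+z0,D)),(Y,ring(c,zp+z0+kh,kd,30))]
    if jar: r+= [(B,ring(jar[0],z0,jar[1])),(R,ring(jar[0],z0+jar[3],jar[2]))]
    return dict(c=c,zc=zp+z0-.03,rings=r)
E
python3 - <<'E'
from ov import *
ps=pickle.load(open("ps0.pkl","rb"))
c1,c2,c3=(.625,-.236),(.495,-.428),(.541,.361)
ov(ps,[lid(c1,.122,.102,.06,.03,0,(c1,.072,.115,.055)),lid(c2,.141,.078,.026,.023,0,(c2,.076,.105,.09)),lid(c3,.09,.09,.033,.032,0,(c3,.094,.106,.04))],"pics/ov1.png")
E
```

```text
(no output)
```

View pics/ov1.png

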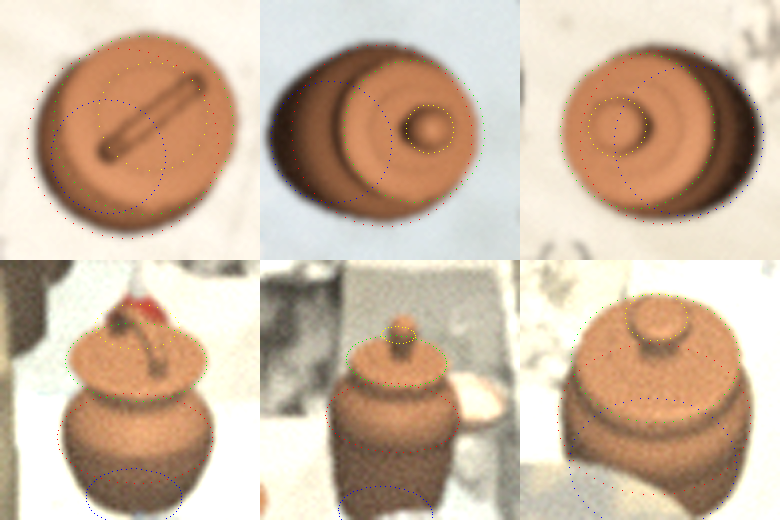

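```bash
cat >> h.py <<'E'
from scipy.ndimage import map_coordinates
def ringfit(P,c,z,D,win=.008,sgn=0,delta=.0025,arc=None):
    """2D search: maximise radial contrast across the ring edge; sgn +1: inside brighter"""
    g=cv2.GaussianBlur(cv2.cvtColor(P["image"],cv2.COLOR_BGR2LAB),(0,0),.7).astype(float)
    best=[]
    a=np.linspace(0,2*np.pi,90,endpoint=False)
    if arc is not None: a=a[[min(abs((x-arc[0]+np.pi)%(2*np.pi)-np.pi),9)<arc[1] for x in a]]
    def val(cx,cy,d):
        X=np.c_[cx+d/2*np.cos(a),cy+d/2*np.sin(a),0*a+z]; u=proj(P,X)
        return np.stack([map_coordinates(g[...,k],[u[:,1],u[:,0]],order=1) for k in range(3)],1)
    def sc(cx,cy):
        dv=val(cx,cy,D-2*delta)-val(cx,cy,D+2*delta)
        return (np.minimum(np.linalg.norm(dv,axis=1),40)).mean() if sgn==0 else np.clip(sgn*dv[:,0],-10,40).mean()
    r=np.arange(-win,win+1e-9,.001)
    M=np.array([[sc(c[0]+i,c[1]+j) for j in r] for i in r])
    w=np.clip(M-(M.max()-.08*abs(M.max())),0,None); ii,jj=np.meshgrid(r,r,indexing="ij")
    return np.array([c[0]+(w*ii).sum()/w.sum(),c[1]+(w*jj).sum()/w.sum()]),M.max()
E
python3 - <<'E'
from h import *
import pickle
ps=pickle.load(open("ps0.pkl","rb"))
for n,c,z,D,s in [("strap",(.627,-.238),.122,.102,0),("ball",(.495,-.428),.141,.078,1),("button",(.541,.361),.09,.09,0),("bat",(.410,.243),.012,.14,0),("bowl",(.456,-.273),.06,.125,0)]:
    for k in ps: 
        f=ringfit(ps[k],c,z,D,sgn=s); print(n,k,f[0].round(4),round(f[1],1))
print(read_clock())
E
```

```text
strap side [ 0.6243 -0.2404] 21.6
strap top [ 0.6277 -0.2398] 29.7
ball side [ 0.5025 -0.4231] 4.7
ball top [ 0.4955 -0.4268] 12.3
button side [0.5392 0.361 ] 32.0
button top [0.5423 0.3619] 32.3
bat side [0.4097 0.2452] 22.8
bat top [0.4133 0.2389] 19.2
bowl side [ 0.4578 -0.2777] 20.8
bowl top [ 0.4592 -0.2714] 20.1
1.2
```

```bash
cat >> h.py <<'E'
from scipy.spatial.transform import Rotation as Ro
def ori(deg):
    a=np.radians(deg); return Ro.from_matrix(np.array([[0,np.cos(a),np.sin(a)],[0,np.sin(a),-np.cos(a)],[-1,0,0]])).as_rotvec()
def best(deg,p):
    q0=np.array(read_joints()); o=[]
    for d in (deg,deg-180,deg+180):
        q=solve_ik(list(p),list(ori(d)))
        if q is not None: o.append((abs(np.array(q)-q0).max()+ (5 if abs(q[5])>2.5 else 0),d,q))
    o.sort(key=lambda t:t[0]); return o[0][1],o[0][2]
E
python3 - <<'E'
from h import *
p=(.626,-.240)
d,q=best(35,(*p,.23)); print(d,np.round(q,2))
for t in [(.45,-.35,.28),(.41,.242,.28),(.495,-.428,.28),(.541,.361,.28)]:
    print(t,[ (dd,None if (w:=solve_ik(list(t),list(ori(dd)))) is None else np.round(w,2)) for dd in (d,0,90)])
r0=[float(x) for x in ori(d)]
grip(.06)
line_to([.3,-.55,.26])
reach([p[0],p[1],.23],r0)
line_to([p[0],p[1],.15])
print("guard",line_to([p[0],p[1],.128],v=.04,guard=8),read_tcp_pos())
P=capture("side"); cv2.imwrite("pics/s1.png",cv2.resize(P["image"][130:290,220:430],None,fx=3,fy=3,interpolation=cv2.INTER_CUBIC))
print(read_clock(),read_ft_force())
E
```

```text
35 [-0.46  0.56  1.44 -0.    1.14 -1.08]
(0.45, -0.35, 0.28) [(35, array([-0.78,  0.37,  1.63, -0.  ,  1.14, -1.39])), (0, array([-0.78,  0.37,  1.63, -0.  ,  1.14, -0.78])), (90, array([-0.78,  0.37,  1.63,  0.  ,  1.14, -2.35]))]
(0.41, 0.242, 0.28) [(35, array([ 0.39,  0.22,  1.84,  0.  ,  1.07, -0.22])), (0, array([ 0.39,  0.22,  1.84, -0.  ,  1.07,  0.39])), (90, array([ 0.39,  0.22,  1.84, -0.  ,  1.07, -1.18]))]
(0.495, -0.428, 0.28) [(35, array([-0.81,  0.49,  1.42, -0.  ,  1.23, -1.42])), (0, array([-0.81,  0.49,  1.42, -0.  ,  1.23, -0.81])), (90, array([-0.81,  0.49,  1.42,  0.  ,  1.23, -2.38]))]
(0.541, 0.361, 0.28) [(35, array([ 0.49,  0.49,  1.43,  0.  ,  1.22, -0.12])), (0, array([ 0.49,  0.49,  1.43, -0.  ,  1.22,  0.49])), (90, array([ 0.49,  0.49,  1.43, -0.  ,  1.22, -1.08]))]
guard False [ 0.62606882 -0.24003604  0.12800528]
5.8333 [ 0.57800515  0.3201457  -0.48822134]
```

View pics/s1.png

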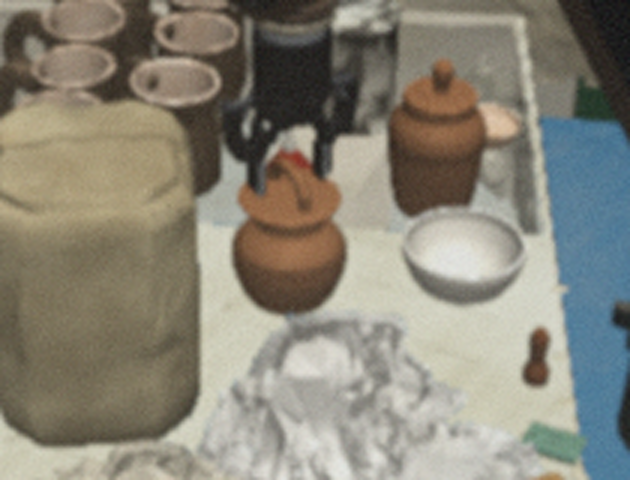

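Run:
```python
from h import *
p=(.626,-.240)
grip(.0); print(read_grip_width(),read_ft_force(),read_moment())
line_to([*p,.15],v=.05); line_to([*p,.26])
print(read_grip_width(),read_ft_force(),read_moment())
for n in("side","top"):
    P=capture(n); cv2.imwrite(f"pics/{n}2.png",P["image"])
print(read_clock())
```

```text
0.011396477683441202 [-1.15513235 -0.22832867  0.68712903] [-0.01180328  0.18747136 -0.03661669]
0.011150822640827054 [ 0.03664206  0.17805933 -1.75812261] [-0.02894664 -0.01933696 -0.01643109]
7.9083
```

View pics/side2.png

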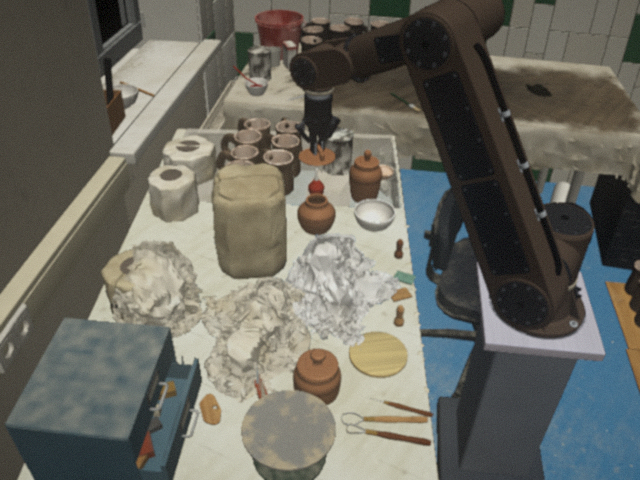

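View pics/top2.png

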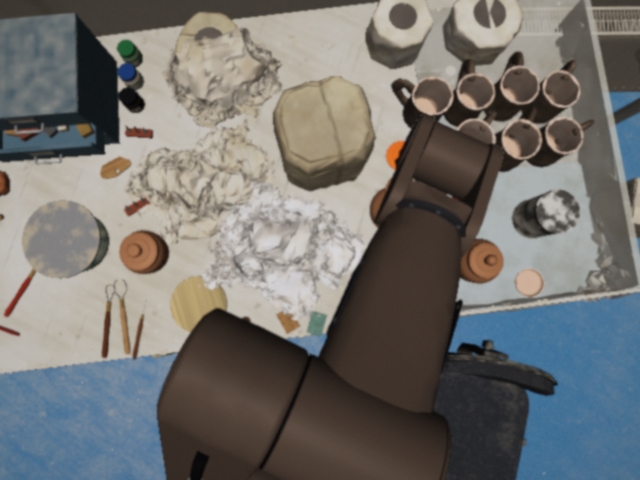

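Run:
```python
from h import *
line_to([.626,-.240,.30],v=.2)
line_to([.50,-.08,.30],v=.3)
line_to([.4115,.242,.30],v=.3)
P=capture("side"); cv2.imwrite("pics/s3.png",cv2.resize(P["image"][190:430,280:520],None,fx=2.4,fy=2.4,interpolation=cv2.INTER_CUBIC))
line_to([.4115,.242,.05],v=.2)
print(line_to([.4115,.242,.030],v=.03,guard=5),read_tcp_pos(),read_ft_force(),read_clock())
```

```text
True [0.41094659 0.241772   0.03458749] [-0.52918747 -1.1746232   5.22685206] 12.325
```

View pics/s3.png

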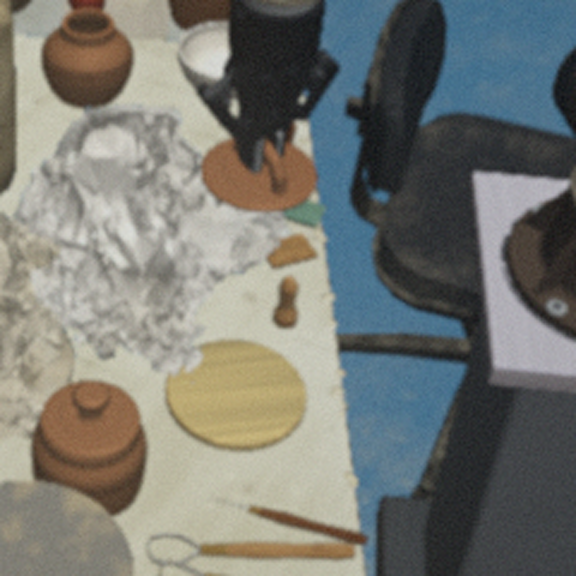

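Run:
```python
from h import *
import pickle
grip(.05); line_to([.411,.2418,.12],v=.15); line_to([.411,.2418,.28],v=.3)
line_to([.42,-.1,.28],v=.35); reach([.2,-.55,.26],[float(x) for x in ori(35)])
ps={n:capture(n) for n in("side","top")}; pickle.dump(ps,open("ps1.pkl","wb")); print(read_clock())
cv2.imwrite("pics/top4.png",ps["top"]["image"])
for n,c,z,D,s in [("strap",(.411,.242),.029,.102,0),("ball",(.495,-.428),.141,.078,1),("bellyrim",(.625,-.236),.105,.066,0),("bellymouth",(.625,-.236),.105,.052,0),("bellymouth-",(.625,-.236),.105,.052,-1)]:
    for k in ps: 
        f=ringfit(ps[k],c,z,D,sgn=s); print(n,k,f[0].round(4),round(f[1],1))
```

```text
17.2333
strap side [0.4114 0.2429] 31.0
strap top [0.4143 0.2414] 21.0
ball side [ 0.5025 -0.4229] 4.5
ball top [ 0.4955 -0.4268] 12.3
bellyrim side [ 0.6234 -0.235 ] 18.1
bellyrim top [ 0.6277 -0.2411] 20.4
bellymouth side [ 0.624  -0.2439] 19.3
bellymouth top [ 0.6212 -0.2324] 17.8
bellymouth- side [ 0.6239 -0.2439] 18.9
bellymouth- top [ 0.627  -0.2406] 8.2
```

View pics/top4.png

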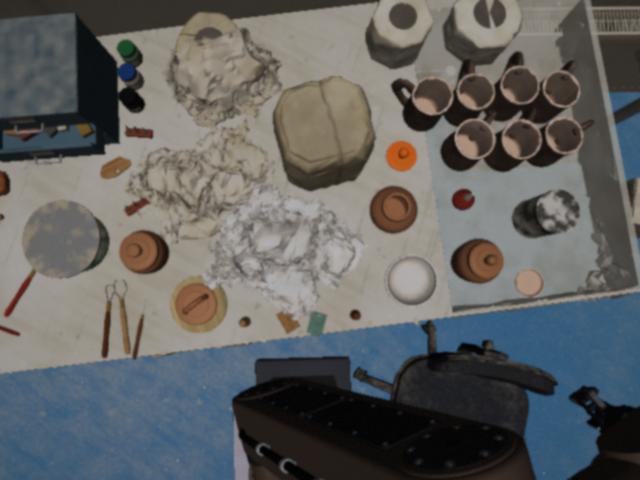

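Run:
```python
from ov import *
ps=pickle.load(open("ps1.pkl","rb"))
def jar(c): return dict(c=c,zc=.07,rings=[(G,ring(c,.105,.066)),(Y,ring(c,.105,.052)),(B,ring(c,0,.072)),(R,ring(c,.055,.115))])
c2=(.4955,-.427)
ov(ps,[jar((.6255,-.238)),jar((.6275,-.2405)),lid(c2,.141,.078,.026,.023,0,(c2,.076,.105,.09))],"pics/ov2.png")
```

```text
(no output)
```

View pics/ov2.png

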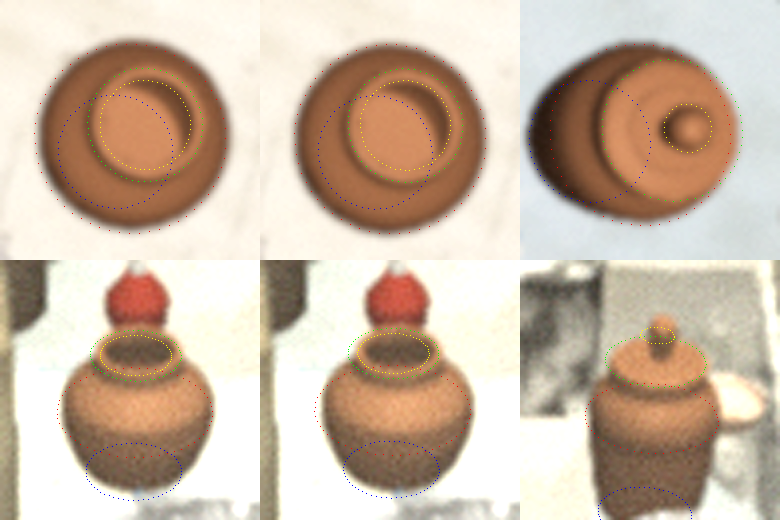

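Run:
```python
from h import *
p=[.493,-.4275]
a=[float(x) for x in ori(70)]; b=[float(x) for x in ori(-20)]
line_to([.25,-.55,.27],a) if 0 else reach([*p,.25],a)
line_to([*p,.17],v=.2)
print(line_to([*p,.146],v=.05,guard=6),read_tcp_pos())
P=capture("side"); cv2.imwrite("pics/s5.png",cv2.resize(P["image"][110:230,300:450],None,fx=4,fy=4,interpolation=cv2.INTER_CUBIC))
grip(0.0); print(read_grip_width(),read_ft_force(),read_moment())
grip(.05); line_to([*p,.195],v=.15); reach([*p,.195],b)
print(line_to([*p,.146],v=.08,guard=6))
grip(0.0); print(read_grip_width(),read_ft_force(),read_moment(),read_clock())
P=capture("side"); cv2.imwrite("pics/s6.png",cv2.resize(P["image"][110:230,300:450],None,fx=4,fy=4,interpolation=cv2.INTER_CUBIC))
```

```text
False [ 0.49307233 -0.42754025  0.14594962]
0.02252052706668074 [-0.71534355  0.00843871  5.70301428] [-0.06052542  0.09718966  0.03262531]
False
0.022429822849295396 [-0.52470832  0.75647155  5.88837915] [ 0.09656498 -0.01809619  0.00158083] 23.4417
```

View pics/s5.png

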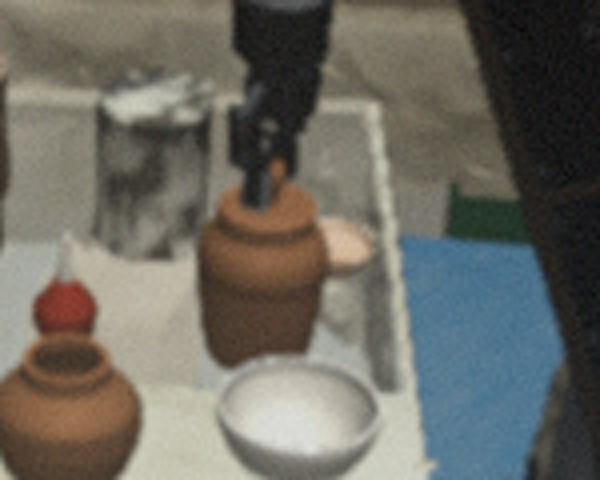

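View pics/s6.png

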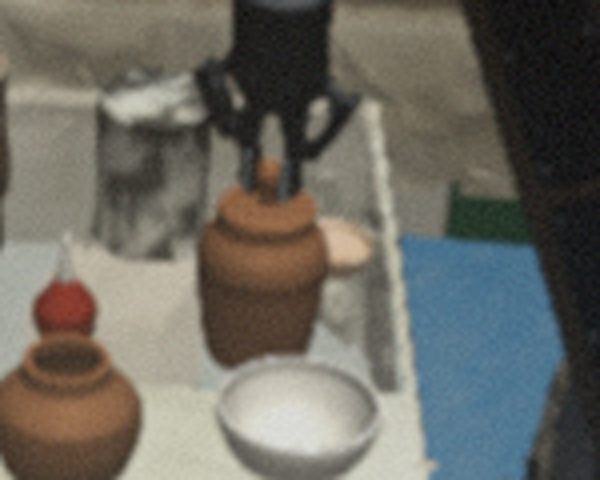

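Run:
```python
from h import *
p=[.493,-.4275]
grip(.05); line_to([*p,.152],v=.05); print(read_ft_force())
grip(0.0); print(read_grip_width(),read_ft_force(),read_moment())
line_to([*p,.172],v=.04); print(read_grip_width(),read_ft_force()); line_to([*p,.25],v=.15)
hold(.3);print(read_grip_width(),read_ft_force(),read_moment(),read_clock())
P=capture("side"); cv2.imwrite("pics/s7.png",cv2.resize(P["image"][60:210,290:490],None,fx=4,fy=4,interpolation=cv2.INTER_CUBIC))
```

```text
[ 0.60194673 -0.02383222  0.95820253]
0.02245741735150445 [-1.433893    0.44623557  4.24883057] [ 0.09630634 -0.0141592   0.03141909]
0.0222764344238931 [-0.2998009   0.04378838 -0.80716896]
0.022397252745184632 [-0.64578759  0.09364615 -0.73760482] [ 0.04253104 -0.00752581 -0.00676045] 26.1333
```

View pics/s7.png

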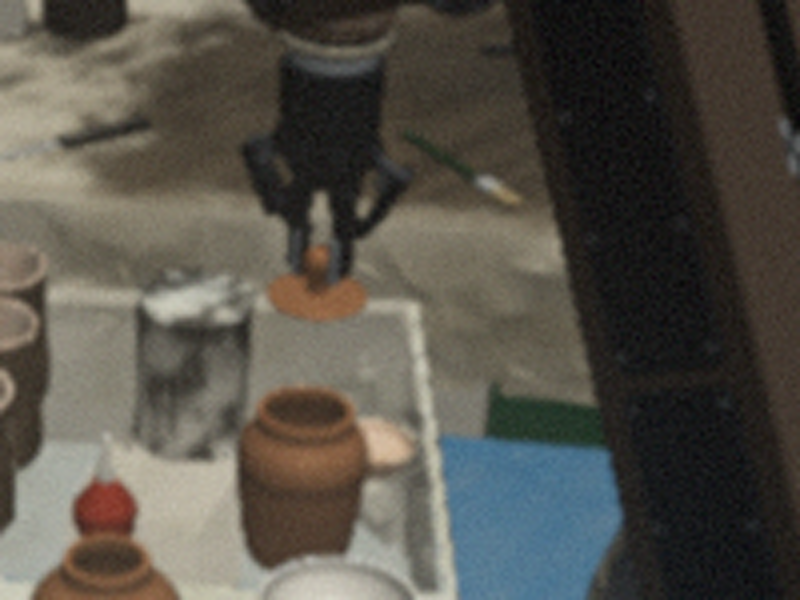

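Run:
```python
from h import *
p=[.625,-.240]
line_to([*p,.25],v=.25); line_to([*p,.15],v=.2); f0=read_ft_force()
print(line_to([*p,.110],v=.03,guard=4),read_tcp_pos(),f0,read_ft_force(),read_moment(),read_clock())
P=capture("side"); cv2.imwrite("pics/s8.png",cv2.resize(P["image"][110:260,240:440],None,fx=4,fy=4,interpolation=cv2.INTER_CUBIC))
```

```text
True [ 0.62484631 -0.23996137  0.12230413] [-0.11837259 -0.63077226  0.51653602] [-0.40416597  0.52460923  5.56082269] [ 0.020144    0.1445646  -0.02792661] 28.8
```

View pics/s8.png

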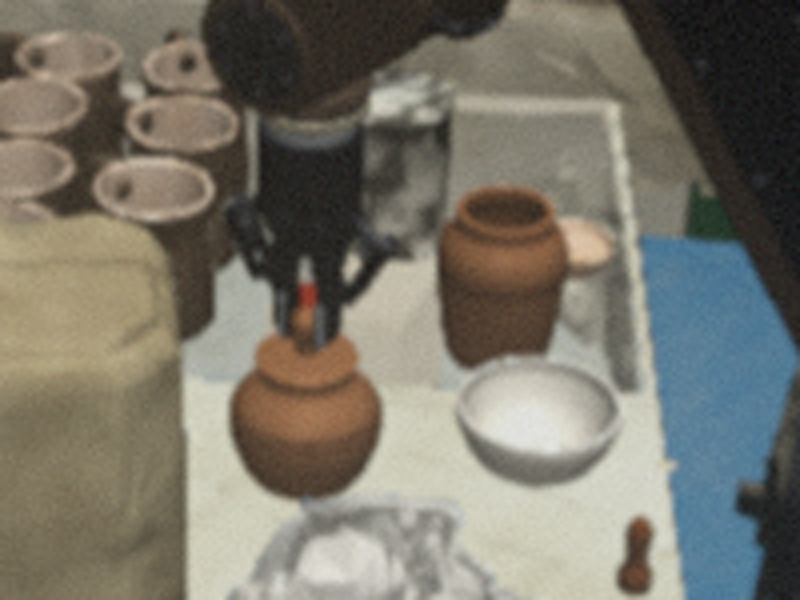

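Run:
```python
from h import *
import pickle
p=[.625,-.240]
grip(.05); line_to([*p,.18],v=.15); line_to([*p,.29],v=.3); 
line_to([.45,-.1,.29],v=.3); line_to([.45,.25,.29],v=.35)
ps={n:capture(n) for n in("side","top")}; pickle.dump(ps,open("ps2.pkl","wb")); print(read_clock())
for k in ps: cv2.imwrite(f"pics/{k}9.png",ps[k]["image"])
for n,c,z,D,s in [("ball",(.626,-.240),.111,.078,0),("rim",(.495,-.428),.135,.078,0),("mouth",(.495,-.428),.135,.064,0),("button",(.541,.361),.09,.09,0)]:
    for k in ps: 
        f=ringfit(ps[k],c,z,D,sgn=s); print(n,k,f[0].round(4),round(f[1],1))
from ov import *
c=(.625,-.240);c2=(.4955,-.427);c3=(.4935,-.428)
def jar(c,z0=0): return dict(c=c,zc=.1,rings=[(G,ring(c,.135+z0,.078)),(Y,ring(c,.135+z0,.064)),(B,ring(c,0+z0,.076)),(R,ring(c,.09+z0,.105))])
ov(ps,[lid(c,.111,.078,.026,.023,0,(c,.072,.115,.055)),jar(c2),jar(c3)],"pics/ov3.png")
```

```text
32.4417
ball side [ 0.6236 -0.2397] 20.4
ball top [ 0.6306 -0.2426] 22.9
rim side [ 0.4921 -0.4223] 7.5
rim top [ 0.4942 -0.4251] 29.7
mouth side [ 0.4999 -0.4221] 8.4
mouth top [ 0.4963 -0.4232] 31.2
button side [0.5392 0.3609] 32.5
button top [0.543  0.3623] 20.6
```

View pics/ov3.png

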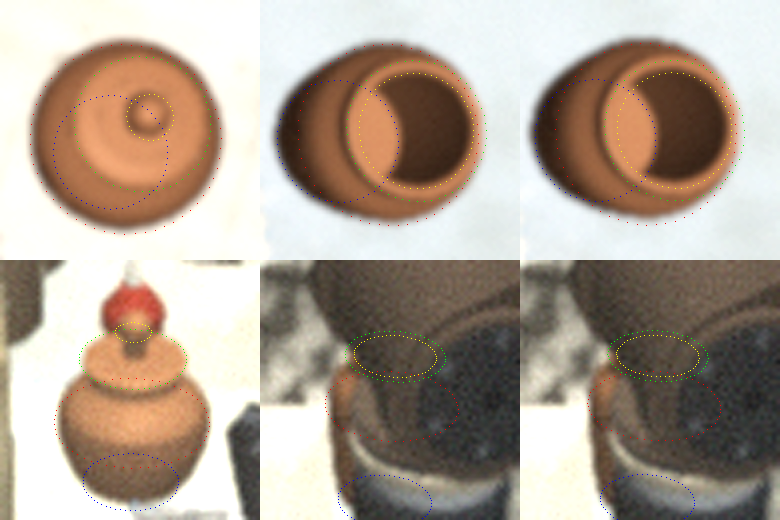

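View pics/top9.png

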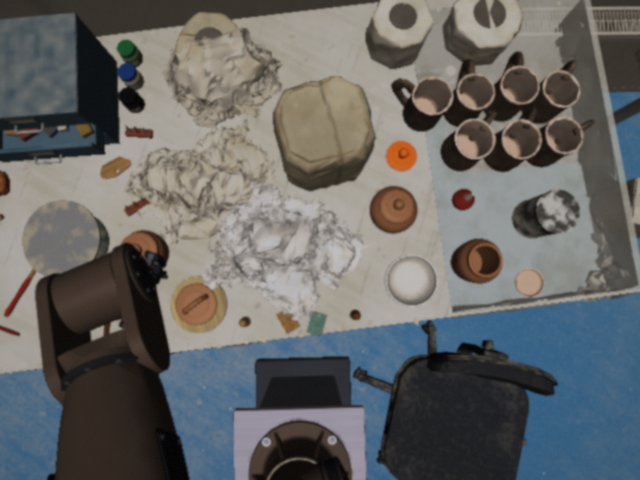

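Run:
```python
from ov import *
ps=pickle.load(open("ps0.pkl","rb")); P=ps["side"]
im=cv2.imread("pics/s8.png"); 
print(atz(P,(366.5,162.6),.135))
full=np.zeros((480,640,3),np.uint8); full[110:260,240:440]=cv2.resize(im,(200,150),interpolation=cv2.INTER_AREA)
Q=dict(P); Q["image"]=full
print(ringfit(Q,(.493,-.4255),.135,.078),ringfit(Q,(.493,-.4255),.135,.064,sgn=-1))
T=pickle.load(open("ps2.pkl","rb"))["top"]
def jar(c,z0=0): return dict(c=c,zc=.1,rings=[(G,ring(c,.135+z0,.078)),(Y,ring(c,.135+z0,.064)),(B,ring(c,0+z0,.076)),(R,ring(c,.09+z0,.105))])
ov(dict(top=T,side=Q),[jar((.493,-.4255)),jar((.4955,-.4255)),jar((.4945,-.424))],"pics/ov4.png")
```

```text
[ 0.49186999 -0.42723482  0.135     ]
(array([ 0.49176511, -0.41895496]), np.float64(16.362647982517355)) (array([ 0.49365322, -0.4328428 ]), np.float64(19.76122445343811))
```

View pics/ov4.png

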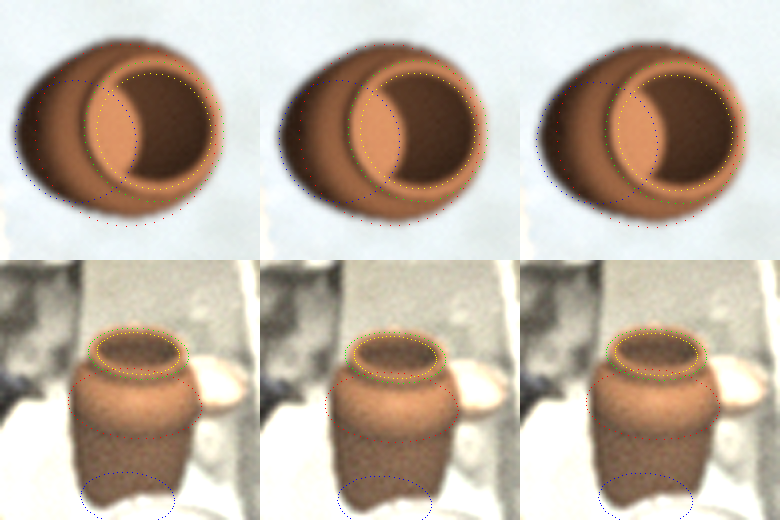

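Run:
```python
from h import *
p=[.5398,.3615]
a=[float(x) for x in ori(80)]; b=[float(x) for x in ori(-10)]
grip(.055)
reach([*p,.2],a); line_to([*p,.125],v=.2)
print(line_to([*p,.098],v=.05,guard=6),read_tcp_pos())
P=capture("side"); cv2.imwrite("pics/s10.png",cv2.resize(P["image"][300:450,220:420],None,fx=3,fy=3,interpolation=cv2.INTER_CUBIC))
grip(0.0); print(read_grip_width(),read_ft_force(),read_moment())
grip(.055); line_to([*p,.145],v=.15); reach([*p,.145],b)
print(line_to([*p,.098],v=.08,guard=6))
grip(0.0); print(read_grip_width(),read_ft_force(),read_moment())
line_to([*p,.115],v=.04);line_to([*p,.18],v=.15); hold(.2)
print(read_grip_width(),read_ft_force(),read_clock())
P=capture("side"); cv2.imwrite("pics/s11.png",cv2.resize(P["image"][250:430,200:440],None,fx=3,fy=3,interpolation=cv2.INTER_CUBIC))
```

```text
False [0.53988626 0.36156127 0.09797981]
0.030153723143342952 [-1.11307608 -0.88640849  5.44471161] [-2.40906604e-01  1.62157686e-01  1.96370020e-04]
False
0.030015553061090827 [-2.09004699 -0.89779321  5.66857091] [-0.08463098  0.34124569 -0.01087503]
0.03015937069500259 [ 0.11481372  0.29533763 -1.93770513] 40.4
```

View pics/s10.png

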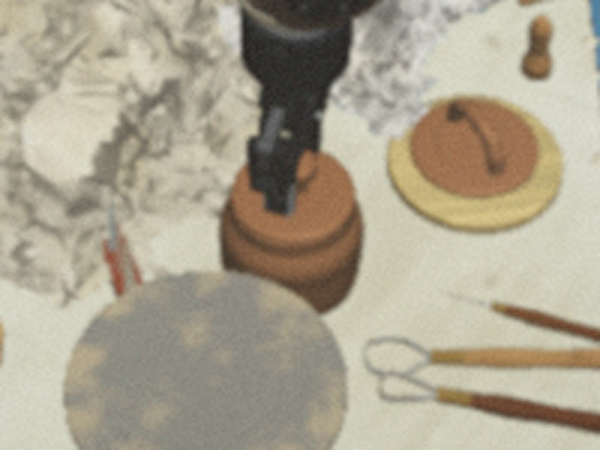

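View pics/s11.png

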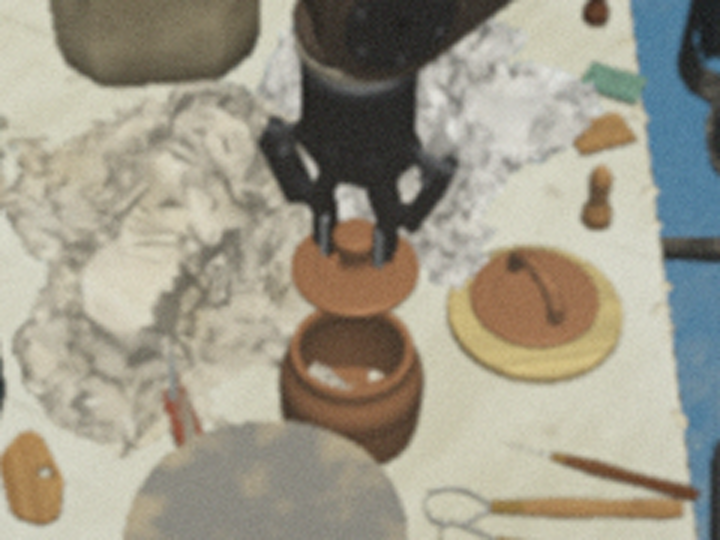

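Run:
```python
from h import *
p=[.493,-.4253]
line_to([.5398,.3615,.30],v=.25); line_to([.46,.1,.30],v=.35); line_to([.46,-.2,.30],v=.35); line_to([*p,.27],v=.3)
line_to([*p,.18],v=.2); f0=read_ft_force()
print(line_to([*p,.138],v=.03,guard=4),read_tcp_pos(),f0,read_ft_force(),read_moment(),read_clock())
P=capture("side"); cv2.imwrite("pics/s12.png",cv2.resize(P["image"][100:250,260:460],None,fx=4,fy=4,interpolation=cv2.INTER_CUBIC))
```

```text
True [ 0.49295052 -0.42522211  0.14988708] [ 0.84530756  0.26048735 -1.19310807] [-0.57120983  0.29048434  4.89557527] [ 0.09472237  0.16892756 -0.03152819] 45.5
```

View pics/s12.png

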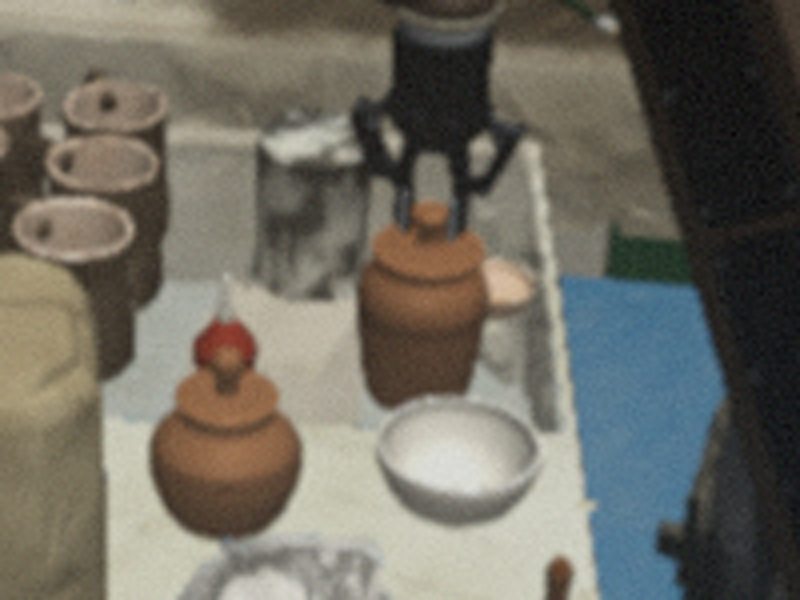

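Run:
```python
from h import *
from ov import *
p=[.493,-.4253]
grip(.055); line_to([*p,.20],v=.15); line_to([*p,.28],v=.3); reach([.25,-.5,.28],[float(x) for x in ori(35)])
ps={n:capture(n) for n in("side","top")}; pickle.dump(ps,open("ps3.pkl","wb")); print(read_clock())
for n,c,z,D,s in [("button",(.494,-.4255),.141,.09,0),("ball",(.626,-.240),.111,.078,1),("strap",(.411,.242),.029,.102,0),("rim",(.541,.3615),.084,.09,0),("mouth",(.541,.3615),.084,.076,0)]:
    for k in ps: 
        f=ringfit(ps[k],c,z,D,sgn=s); print(n,k,f[0].round(4),round(f[1],1))
c=(.493,-.4253)
def jar(c,z0=0): return dict(c=c,zc=.05,rings=[(G,ring(c,.084+z0,.09)),(Y,ring(c,.084+z0,.076)),(B,ring(c,0+z0,.094)),(R,ring(c,.04+z0,.106))])
ov(ps,[lid(c,.141,.09,.033,.032,0,(c,.076,.105,.09)),jar((.540,.3615)),jar((.5425,.3625))],"pics/ov5.png")
```

```text
48.0167
button side [ 0.4909 -0.424 ] 12.3
button top [ 0.4951 -0.4228] 28.5
ball side [ 0.634  -0.2371] 0.2
ball top [ 0.6258 -0.2375] 14.2
strap side [0.4114 0.2428] 31.0
strap top [0.4142 0.2414] 21.1
rim side [0.5395 0.36  ] 32.6
rim top [0.5425 0.3634] 32.9
mouth side [0.5403 0.358 ] 31.0
mouth top [0.5417 0.3592] 28.9
```

View pics/ov5.png

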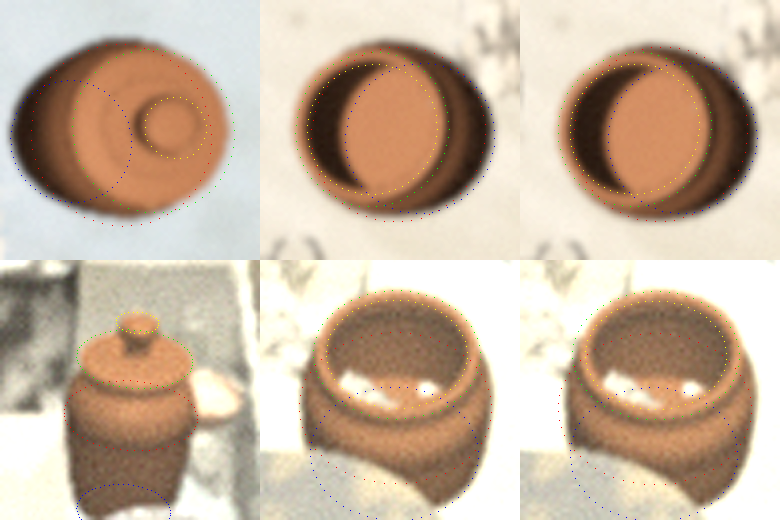

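Run:
```python
from h import *
a=[float(x) for x in ori(35)]
s=[.4112,.2420]; p=[.540,.3615]
grip(.05)
line_to([.42,-.2,.29],a,v=.35); line_to([*s,.28],v=.35)
line_to([*s,.06],v=.25); print(line_to([*s,.035],v=.06,guard=6))
grip(0.0); print(read_grip_width(),read_ft_force())
line_to([*s,.055],v=.05); line_to([*s,.2],v=.2); print(read_grip_width(),read_ft_force())
line_to([*p,.2],v=.2); line_to([*p,.125],v=.2); f0=read_ft_force()
print(line_to([*p,.085],v=.03,guard=4),read_tcp_pos(),f0,read_ft_force(),read_moment(),read_clock())
P=capture("side"); cv2.imwrite("pics/s13.png",cv2.resize(P["image"][290:440,220:420],None,fx=4,fy=4,interpolation=cv2.INTER_CUBIC))
```

```text
False
0.011432531898237444 [-1.36693899 -1.80827437  5.77706667]
0.011168943923947716 [-0.0155189   0.32082566 -2.19460353]
True [0.53993126 0.36145479 0.09636325] [ 0.79221016  0.57314165 -1.094914  ] [-0.63804757  0.075666    5.60723864] [-0.11326061  0.11773     0.04642497] 56.7167
```

View pics/s13.png

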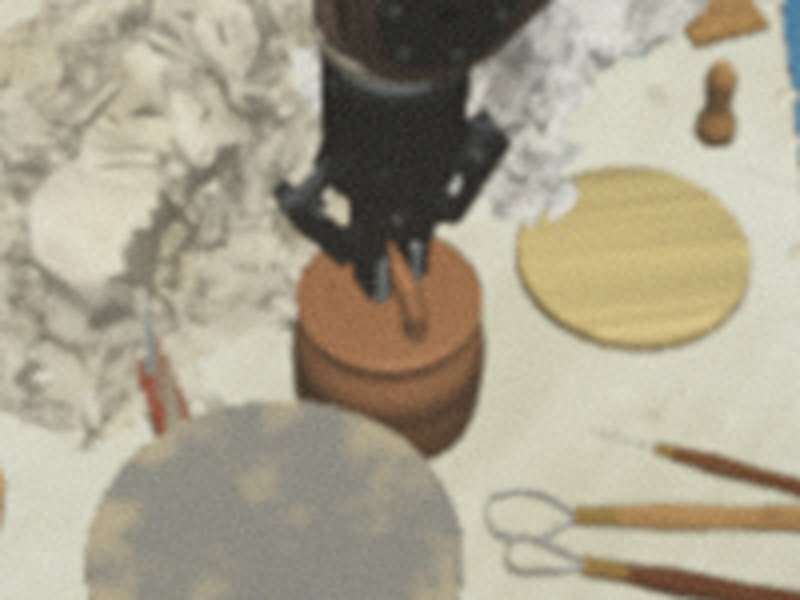

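Contact came at z 0.0964, as expected for a seated lid. I'll release, retreat and check everything.

Run:
```python
from h import *
from ov import *
p=[.540,.3615]
grip(.05); line_to([*p,.15],v=.12); line_to([*p,.29],v=.3); line_to([.43,.1,.29],v=.35); line_to([.43,-.2,.29],v=.35); reach([.2,-.5,.28],[float(x) for x in ori(35)])
ps={n:capture(n) for n in("side","top")}; pickle.dump(ps,open("ps4.pkl","wb")); print(read_clock())
cv2.imwrite("pics/top14.png",ps["top"]["image"]); cv2.imwrite("pics/side14.png",ps["side"]["image"])
c1,c2,c3=(.625,-.240),(.493,-.4253),(.540,.3615)
ov(ps,[lid(c1,.111,.078,.026,.023,0,(c1,.072,.115,.055)),lid(c2,.141,.09,.033,.032,0,(c2,.076,.105,.09)),lid(c3,.09,.102,.06,.03,0,(c3,.094,.106,.04))],"pics/ov6.png")
p0=pickle.load(open("ps0.pkl","rb"))
d=cv2.absdiff(cv2.GaussianBlur(p0["top"]["image"],(0,0),1.5),cv2.GaussianBlur(ps["top"]["image"],(0,0),1.5)).max(2)
cv2.imwrite("pics/diff.png",cv2.convertScaleAbs(d,alpha=4)[:360])
```

```text
61.9167
```

View pics/ov6.png

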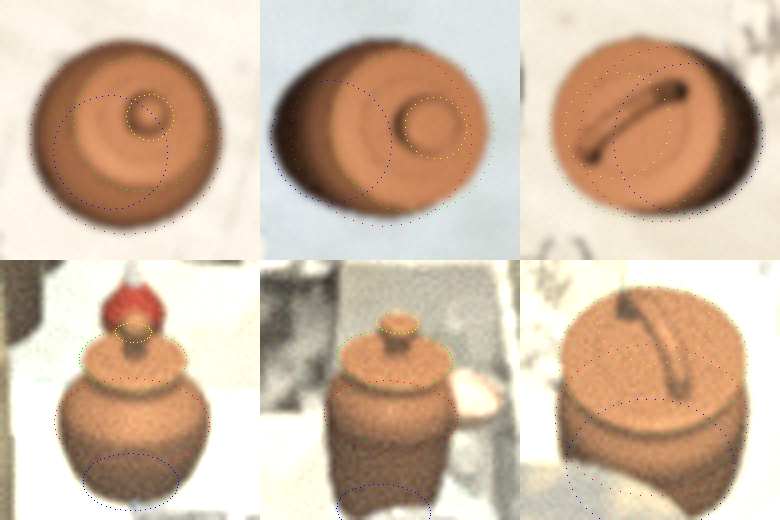

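View pics/side14.png

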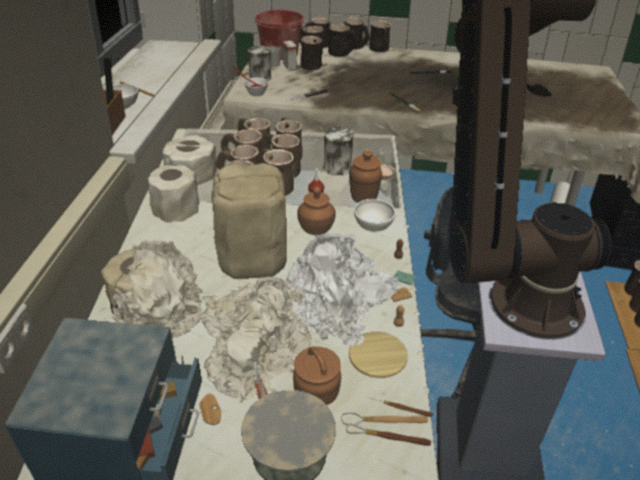

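View pics/diff.png

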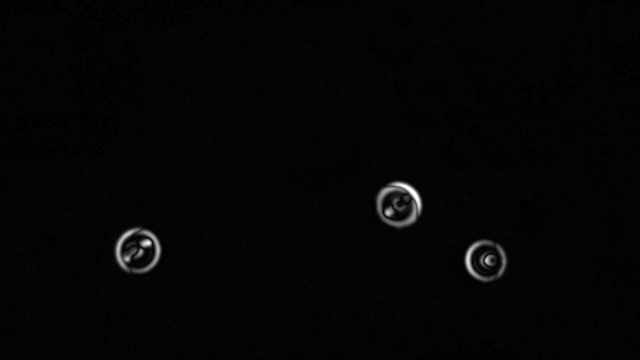

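```bash
python3 -c "
from station import *
print(close_job(),read_clock())"
```

```text
the job is handed in; nothing more can be done
the job is handed in; nothing more can be done
```

All three lids are back on their own jars, and I handed the job in at about 62 s of the 120 s allowed. I set the strap lid aside on the bat first. Then I put the ball lid on the pot-bellied jar, the button lid on the tall jar, and the strap lid on the low wide jar.

**Seating:** each lid touched down within about 1 mm of the height expected for a seated plate. The final side view shows all three plates level and down on their rims.

**Rest of the scene:** in the top view, comparing before and after shows change only at the three lids. The jars, bowl, slip bulb, stamps and bat look unmoved.

**Disagreements:** the two cameras differed by about 3 mm in x, so I used a compromise between them, checked against where the arm set the strap lid on the bat. Some automatic circle fits were poor, mainly on the tall jar and the ball lid in the side view. For those I relied on outlines drawn over the pictures instead.

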